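# Stand the toppled wash bottle up inside its carton

### The arm

A 6-joint arm with a two-finger parallel gripper is mounted at the origin on a cart in front of the work surface, level with it; the furniture and walls round the work are solid. World frame = base frame: x ahead of the robot, y to its left, z up, the work surface at z = 0. Lengths are in m, angles in rad, forces in N, time in s.
With the tool pointing down it reaches from about 0.35 to 0.975 m from the base axis. Payload 4.9 kg.
Tool frame: the origin (TCP) lies midway between the tips of the shut fingers; the grasp point (between the pads) lies 19 mm behind it (robot.tcp_to_grasp is the distance from the TCP to the grasp point, in m); z points along the fingers, y is the line along which they close (so a half turn about z gives the same grasp; the last joint's range is limited). The gripper opens to 85 mm and grips with 20 to 120 N. Pads are 22 mm wide; open, the fingers measure 114 mm over their backs; the gripper's body (76 mm by 85 mm) begins 54 mm behind the grasp point. The pads swing forward as they close: fully open they stand 13 mm farther back than shut.
Start: joints at [0.987, 0.053, 1.613, -0, 1.476, -0.119], TCP at [0.28, 0.559, 0.231] pointing down, gripper open.
Joint ranges: [-3.01, 3.01], [-1.01, 2.22], [0.06, 2.58], [-1.02, 4.17], [0.09, 2.62], [-3.14, 3.14]. Speed limits (rad/s): [2.57, 2.57, 3.14, 3.14, 3.14, 3.14].

### API

Orientations are given as a 3x3 rotation matrix whose columns are the frame's x, y, z axes.
In Python, from plant import telemetry, vision, sign_off, robot gives the robot as it stands. The module is installed in compiled form; this text tells all that it offers.
- The arm moves only by the tool apply_moves, never from a script. Its argument "steps" is a list of rows, each a list of 2 entries, a list of its own where there are three numbers: the shift along the tool's x, y, z normalised to -1 to 1, where 1 is 0.2 m, then the turn, a rotation vector about the tool's x, y, z normalised to -1 to 1, where 1 is 180 degrees. A call has 1 to 8 rows; each row is the pose to reach, as a shift and turn from the pose commanded when the call began, along the tool's axes at that moment, turning the shorter way round; what a row does not reach only later rows make up. A row lasts 1/12 s, in which the tool goes at most 41.7 mm and 7.16 degrees, less where a joint would pass 70% of its speed; a pose out of reach is approached as far as the arm can. A call with a number of a shift or a turn outside -1 to 1 is refused whole. A call with a gripper value outside its range is refused whole. "fingers" is the opening, from 0 (shut) to 1 (fully open), set as the call begins (left out, the last holds). The fingers move at their own pace and stop on an object; "squeeze" is the grip in N (left out, the last holds). Time passes only in rows, so rows that repeat a pose let the fingers close. It gives the time, the measured TCP pose, the force, the opening and the grip force at its end, in the units of the state.
- telemetry.state(): the state, without advancing time (a new reading comes with each control period).
- vision.get_image(name): name is "scene" or "top" or "wrist"; returns a dict with "image" (420x560x3 uint8, red, green, blue), "mtx" (3x3 intrinsics, pixels), "extrinsics" (4x4, takes a point from camera to world coordinates); the wrist camera has in their place "mount" (4x4, takes a point from camera to tool coordinates, whose origin is the TCP and whose axes are the flange's). Camera axes: x right, y down, z forward; pixel columns grow to the right and rows downward; lengths in m; the calibration is good to about 2 mm. A picture is of the moment at which its call begins: read the wrist's pose just before it. There is no depth.
- sign_off(): hands the job in; it is judged then, once.
Trained networks look in a picture, given as the dict that the camera call returned (one of the last four; its "shot" number tells which), for a name from the list of things; names that differ only in an ending like _2 or _b are one class to them, and where a whole thing is asked for, a point or a joint stands for the part that bears it (a point fixed in the world has none). Each returns a list of dicts, best first, with "score" (0 to 1); they miss things now and then, are a little off and sometimes report something else, mostly with a low value. They report only what shows in the picture. A call takes as long as a camera call.
- vision.recognise(picture, label): "at" ([x, y, z] in m, in world coordinates, good to about 4 mm: the middle of the surface that is visible of it).
The state is a dict: "time_s": time; "qpos": joint angles; "qvel": joint speeds; "tau": joint torques, N m; "position": TCP position; "tcp_rot": TCP orientation; "contact_force": force on the tool from outside, world axes, zero at the start; "moment": the same for the moment, N m; "finger_gap": finger opening in m; "gripper_force": force on a finger pad.
Only numpy, scipy, OpenCV 4.12 (cv2) and the standard library are available. Lean on these libraries where they do the work, as an engineer would, in place of code of your own. Each camera call takes 0.05 s, during which the arm holds its last target. There are 200 camera calls.

### The job

The wash bottle with the grey nozzle has toppled inside the dark red carton and would leak. Tip it up inside the carton, without lifting it out over the rim and without dropping it, so that it stands upright on the carton's floor, and let go. The tightly capped jar lying next to it may stay as it is: leave it alone.

Things in the scene. Friction and masses are not known exactly. Their poses are not given: they have to be found in the camera images.
- wash_center (a point): Centre (half-way up, on the axis) of the toppled wash bottle: pale grey round bottle 63 mm wide, 165 mm tall with a grey nozzle on top. The body is straight-sided up to about 95 mm from its foot, then narrows to the nozzle. z axis: from foot to nozzle. It starts leaning about 53 degrees from upright, nozzle on the rim of the carton's +x wall, foot near the -x wall. About 0.2 kg.
- carton: Open dark red carton, fixed to the bench: 156 mm (its x) by 300 mm (its y), 108 mm high, walls and floor 3 mm thick, so 150 mm by 296 mm inside. Origin: centre of its underside; z up, +x is the long wall away from the robot. The wash bottle and the jar lie side by side across it, one in each half along y, about 145 mm apart; which half varies.
- jar_center (a point): Centre of the white square jar with a black cap, 63 x 62 x 128 mm, that lies flat on its side across the carton in the half that the wash bottle does not use. z axis: from foot to cap. Not to be disturbed.

How it is judged:
At the end, for the whole second after the job is handed in: The wash bottle stands inside the carton, upright within 7 degrees, its foot on the carton floor (its centre 75 to 95 mm above the carton's underside), at rest; the lying jar is within 30 mm of where it was (angle between wash_center's own z axis and vertical below 0.12 rad and z of wash_center in the frame of carton between 0.075 and 0.095 m and x of wash_center in the frame of carton between -0.075 and 0.075 m and y of wash_center in the frame of carton between -0.148 and 0.148 m and distance of jar_center from where it was at the start of the episode below 0.03 m and linear speed of wash below 0.02 m/s); the robot touches nothing.
It fails at once if the wash bottle is lifted out: its centre rises more than 0.19 m above the carton's underside (foot above the rim) (z of wash_center in the frame of carton above 0.19 m).
It fails at once if the wash bottle is dropped or flung (faster than 1 m/s) (linear speed of wash above 1 m/s).
It fails at once if the lying jar is pushed away by more than 30 mm (distance of jar_center from where it was at the start of the episode above 0.03 m).
It also fails if it takes over 38 s, if anything falls off the work surface, if the arm or the gripper's body presses on something with over 40 N, if the wrist force passes 120 N, or if a joint passes its speed limit or range.

## Working session

There is one attempt and no reset: what is moved stays moved. The work goes in short steps, Python scripts to look and compute and a tool call to move; the robot and the scene stay as the last step left them, time stands still between calls to the robot, and variables do not carry over. Pictures are saved under pics/ and viewed, at most 13 in all, crops included, and the job is handed in when it is done.

Besides the shell and the picture viewer there is one more tool, called after "Request:" as name(argument=value, ...), one argument or row to a line, values as JSON. apply_moves: Moves the arm, as the interface text tells. Its arguments: {"type":"object","properties":{"steps":{"type":"array"},"fingers":{"type":"number"},"squeeze":{"type":"number"}},"required":["steps"]}

```bash
mkdir -p pics; python3 - <<'E'
from plant import telemetry, vision, robot
import cv2, numpy as np
s=telemetry.state(); print(s)
for n in ["scene","top"]:
    p=vision.get_image(n); cv2.imwrite(f"pics/{n}0.png",p["image"][:,:,::-1])
    print(n,p["mtx"].tolist(),p["extrinsics"].round(4).tolist())
    for l in ["wash_center","carton","jar_center"]:
        print(l,[(r["score"],np.round(r["at"],4)) for r in vision.recognise(p,l)])
E
```

```text
{'time_s': 0.0, 'qpos': array([ 9.86989620e-01,  5.33720264e-02,  1.61430028e+00,  9.91098665e-06,
        1.47600202e+00, -1.19034803e-01]), 'qvel': array([ 8.81210074e-04,  1.17026123e-03, -5.47711007e-04, -7.55072415e-04,
        9.90255567e-05,  7.33903515e-04]), 'tau': array([-7.95595952e-04, -3.93698359e+01, -3.70166624e+01, -1.85598788e-04,
        7.44982157e-03,  1.26256072e-06]), 'position': array([0.27980584, 0.55816795, 0.23004987]), 'tcp_rot': array([[-8.93923252e-01,  4.48218567e-01, -1.15565653e-03],
       [ 4.48219983e-01,  8.93921612e-01, -1.73144411e-03],
       [ 2.57000946e-04, -2.06576650e-03, -9.99997833e-01]]), 'contact_force': array([ 0.05192945, -0.35854407, -0.48547911]), 'moment': array([-0.05176645,  0.02214886,  0.00261242]), 'gripper_force': 0.0, 'finger_gap': 0.08505869005041003}
scene [[527.1737945191035, 0.0, 282.1409447603614], [0.0, 527.1737945191035, 214.85697688981114], [0.0, 0.0, 1.0]] [[0.8361, -0.4193, 0.3539, 0.2284], [-0.5485, -0.6231, 0.5576, -0.2968], [-0.0133, -0.6603, -0.7509, 0.7277], [0.0, 0.0, 0.0, 1.0]]
wash_center [(0.91, array([0.5293, 0.2105, 0.0897]))]
carton [(0.59, array([0.5361, 0.1446, 0.0516]))]
jar_center [(0.61, array([0.5412, 0.0687, 0.0595]))]
top [[408.8339780583424, 0.0, 281.4429903975183], [0.0, 408.8339780583424, 213.97138278430478], [0.0, 0.0, 1.0]] [[0.0003, -0.998, 0.0631, 0.4776], [-0.9993, 0.0021, 0.037, 0.1424], [-0.0371, -0.063, -0.9973, 0.9163], [0.0, 0.0, 0.0, 1.0]]
wash_center [(0.69, array([0.5278, 0.2241, 0.0902]))]
carton [(0.89, array([0.5369, 0.1459, 0.0029]))]
jar_center [(0.58, array([0.5481, 0.0764, 0.0638]))]
```

View pics/scene0.png

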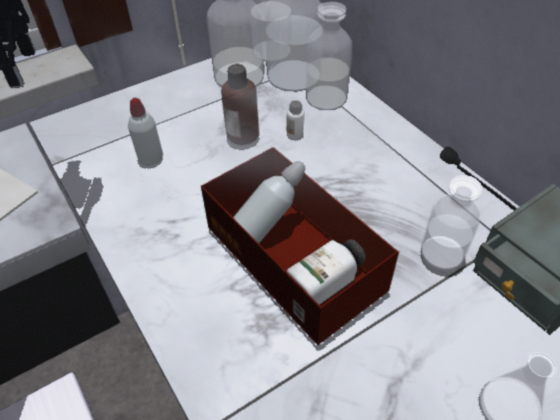

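View pics/top0.png

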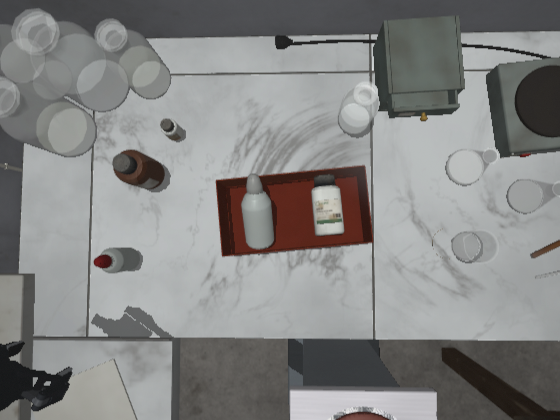

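The top view shows the carton with rim corners at about (216,180), (363,166), (372,242) and (222,256). The wash bottle is in the +y half, nozzle at (254,180) and foot at (260,246). The jar is at (327,210).

```bash
cat > h.py <<'E'
import numpy as np, cv2
def ray(p,uv,z):
    E=p["extrinsics"]; d=E[:3,:3]@np.linalg.inv(p["mtx"])@np.array([uv[0],uv[1],1.]); o=E[:3,3]
    return o+d*(z-o[2])/d[2]
def proj(p,X):
    c=np.linalg.inv(p["extrinsics"])@np.append(X,1); q=p["mtx"]@c[:3]; return q[:2]/q[2]
E
python3 - <<'E'
from plant import vision
from h import *
p=vision.get_image("top"); im=p["image"]
for uv in [(216,180),(363,166),(372,242),(222,256)]: print("rim",ray(p,uv,.108).round(4))
hsv=cv2.cvtColor(im,cv2.COLOR_RGB2HSV)
m=((hsv[...,1]<70)&(hsv[...,2]>60)).astype(np.uint8); roi=np.zeros_like(m); cv2.fillPoly(roi,[np.array([(228,186),(245,168),(300,168),(300,246),(230,251)])],1); m&=roi
for v in range(172,252,6):
    u=np.where(m[v,235:285])[0]+235
    if len(u): print(v,u.min(),u.max(),(u.min()+u.max())/2)
w=vision.get_image("wrist"); print(w["mount"].round(3).tolist())
cv2.imwrite("pics/crop.png",cv2.resize(im[155:270,205:385][:,:,::-1],None,fx=4,fy=4,interpolation=cv2.INTER_CUBIC))
E
```

```text
rim [0.5972 0.3037 0.108 ]
rim [0.6237 0.0106 0.108 ]
rim [ 0.4734 -0.0051  0.108 ]
rim [0.4456 0.2902 0.108 ]
172 241 284 262.5
178 247 259 253.0
184 246 261 253.5
190 247 262 254.5
196 244 268 256.0
202 242 270 256.0
208 242 271 256.5
214 243 271 257.0
220 243 272 257.5
226 244 272 258.0
232 245 273 259.0
238 246 273 259.5
244 248 271 259.5
[[0.001, -0.96, -0.28, 0.072], [1.0, 0.001, 0.001, 0.001], [-0.0, -0.28, 0.96, -0.143], [0.0, 0.0, 0.0, 1.0]]
```

View pics/crop.png

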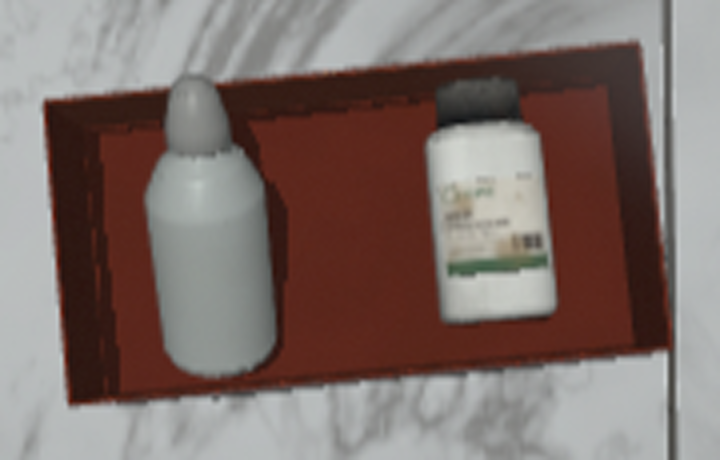

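Crop: rim corners confirmed. Bottle nozzle tip at image (253.2,173.2), foot outline at (261,248.7), body midline from (256.5,208) to (259.5,238).

```bash
python3 - <<'E'
from plant import vision, telemetry
from h import *
from scipy.optimize import least_squares
p=vision.get_image("top")
C=np.array([.535,.1498]);yaw=.0925
cx=np.array([np.cos(yaw),np.sin(yaw)]);cy=np.array([-cx[1],cx[0]])
car=lambda X:((X[:2]-C)@cx,(X[:2]-C)@cy)
mid=[(190,254.5),(202,256),(214,257),(226,258),(238,259.5)]
def ax(q,s):
    x,y,ps,th=q; return np.array([x,y,.003+.0315*np.sin(th)])+s*np.array([np.sin(th)*np.cos(ps),np.sin(th)*np.sin(ps),np.cos(th)])
def f(q):
    th=q[3]; r=[]
    P=np.array([proj(p,ax(q,s)) for s in np.linspace(.0,.165,34)])
    for v,u in mid: r.append(np.interp(v,P[::-1,1][np.argsort(P[::-1,1])],P[::-1,0][np.argsort(P[::-1,1])])-u)
    up=.0315*np.array([-np.cos(th)*np.cos(q[2]),-np.cos(th)*np.sin(q[2]),np.sin(th)])
    r.append(proj(p,ax(q,0)+up)[1]-248.7); r.append(proj(p,ax(q,.165))[1]-174.); r.append((th-np.radians(53))*30)
    return r
s=least_squares(f,[.48,.22,.09,np.radians(53)]); q=s.x
print(q[:2],np.degrees(q[2:]),np.round(s.fun,2))
for g in [0,.075,.08,.085,.165]: X=ax(q,g); print(g,X.round(4),np.round(car(X),4))
s=telemetry.state(); R=s["tcp_rot"]
g=ax(q,.08)
Rt=np.array([[cx[0],cx[1],0],[cx[1],-cx[0],0],[0,0,-1]]).T
from scipy.spatial.transform import Rotation as Ro
for z in [.23,g[2]-.019]:
  T=np.array([g[0],g[1],z]); print(T,(R.T@(T-s["position"])/.2).round(4))
print(Ro.from_matrix(R.T@Rt).as_rotvec()/np.pi)
E
```

```text
[0.47695325 0.2227848 ] [ 1.95568965 51.8378552 ] [ 0.07 -0.21 -0.    0.21 -0.07  0.65 -0.61 -0.61]
0 [0.477  0.2228 0.0278] [-0.0511  0.078 ]
0.075 [0.5359 0.2248 0.0741] [0.0078 0.0746]
0.08 [0.5398 0.2249 0.0772] [0.0117 0.0744]
0.085 [0.5437 0.2251 0.0803] [0.0157 0.0741]
0.165 [0.6066 0.2272 0.1297] [0.0785 0.0705]
[0.53981784 0.22493141 0.23      ] [-1.9086 -0.9096  0.0066]
[0.53981784 0.22493141 0.05819848] [-1.9086 -0.9096  0.8656]
[1.09202099e-05 1.15721458e-05 8.22598967e-01]
```

Request:
apply_moves(
  steps=[
    [[-0.95, -0.45, 0], [0, 0, 0.835]],
    [[-0.95, -0.45, 0], [0, 0, 0.835]],
    [[-0.95, -0.45, 0], [0, 0, 0.835]],
    [[-0.95, -0.45, 0], [0, 0, 0.835]],
    [[-0.95, -0.45, 0], [0, 0, 0.835]],
    [[-0.95, -0.45, 0], [0, 0, 0.835]],
    [[-0.95, -0.45, 0], [0, 0, 0.835]],
    [[-0.95, -0.45, 0], [0, 0, 0.835]],
  ],
  fingers=1,
  squeeze=40,
)

```text
time_s: 1.22
position: [0.4105, 0.3921, 0.2315]
tcp_rot: [[-0.097, 0.995, 0.0], [0.995, 0.097, 0.0], [0.0, 0.0, -1.0]]
contact_force: [0.1, 0.0, 0.4]
finger_gap: 0.0856
gripper_force: 0.0
```

```bash
cat > go.py <<'E'
import sys, numpy as np
from plant import telemetry
from scipy.spatial.transform import Rotation as Ro
# usage: go.py x y z(TCP) az tilt(deg, tool leaning so that it points outwards)
x,y,z,az,t=map(float,sys.argv[1:])
a=np.radians(az);c=np.array([np.cos(a),np.sin(a),0]);t=np.radians(t)
zt=np.array([0,0,-1])*np.cos(t)+c*np.sin(t); xt=c*np.cos(t)+np.array([0,0,1])*np.sin(t)
Rt=np.array([xt,np.cross(zt,xt),zt]).T
s=telemetry.state();R=s["tcp_rot"]
print(s["time_s"],s["position"].round(4),s["qpos"].round(2),s["contact_force"].round(1),s["finger_gap"].round(4),s["gripper_force"])
print("shift",(R.T@(np.array([x,y,z])-s["position"])/.2).round(4),"turn",(Ro.from_matrix(R.T@Rt).as_rotvec()/np.pi).round(4))
E
python3 go.py .54 .225 .23 3 0
```

```text
Traceback (most recent call last):
  File "go.py", line 10, in <module>
    print(s["time_s"],s["position"].round(4),s["qpos"].round(2),s["contact_force"].round(1),s["finger_gap"].round(4),s["gripper_force"])
                                                                                            ^^^^^^^^^^^^^^^^^^^^^
AttributeError: 'float' object has no attribute 'round'
```

```bash
sed -i 's/s\["finger_gap"\].round(4)/round(s["finger_gap"],4)/' go.py; python3 go.py .54 .225 .23 3 0
```

```text
1.2167 [0.4105 0.3921 0.2315] [ 0.63 -0.08  1.75  0.    1.48  0.53] [0.1 0.  0.4] 0.0856 0.0
shift [-0.8946  0.5633  0.0073] turn [-0.000e+00 -1.000e-04  5.144e-01]
```

Request:
apply_moves(
  steps=[
    [[-0.895, 0.565, 0], [0, 0, 0.515]],
    [[-0.895, 0.565, 0], [0, 0, 0.515]],
    [[-0.895, 0.565, 0], [0, 0, 0.515]],
    [[-0.895, 0.565, 0], [0, 0, 0.515]],
    [[-0.895, 0.565, 0], [0, 0, 0.515]],
    [[-0.895, 0.565, 0], [0, 0, 0.515]],
    [[-0.895, 0.565, 0], [0, 0, 0.515]],
    [[-0.895, 0.565, 0], [0, 0, 0.515]],
  ],
)

```text
time_s: 1.88
position: [0.5416, 0.2259, 0.2313]
tcp_rot: [[0.785, 0.62, -0.0], [0.62, -0.785, 0.0], [-0.0, -0.0, -1.0]]
contact_force: [0.4, 0.0, -0.6]
finger_gap: 0.0855
gripper_force: 0.0
```

```bash
python3 go.py .54 .225 .23 3 0
```

```text
1.8833 [0.5416 0.2259 0.2313] [ 0.27 -0.04  1.7   0.    1.48  1.17] [ 0.4  0.  -0.6] 0.0855 0.0
shift [-0.0091 -0.0017  0.0064] turn [-0.      0.      0.1961]
```

Request:
apply_moves(
  steps=[
    [[-0.01, 0, 0], [0, 0, 0.196]],
    [[-0.01, 0, 0], [0, 0, 0.196]],
    [[-0.01, 0, 0], [0, 0, 0.196]],
    [[-0.01, 0, 0], [0, 0, 0.196]],
    [[-0.01, 0, 0], [0, 0, 0.196]],
    [[-0.01, 0, 0], [0, 0, 0.196]],
    [[-0.01, 0, 0], [0, 0, 0.196]],
    [[-0.01, 0, 0], [0, 0, 0.196]],
  ],
)

```text
time_s: 2.55
position: [0.5394, 0.2258, 0.2313]
tcp_rot: [[0.998, 0.063, 0.0], [0.063, -0.998, -0.0], [0.0, 0.0, -1.0]]
contact_force: [0.4, 0.9, 0.1]
finger_gap: 0.0853
gripper_force: 0.0
```

```bash
python3 go.py .54 .225 .058 3 0; python3 - <<'E'
from plant import vision,telemetry
import cv2,numpy as np
from h import proj
s=telemetry.state();w=vision.get_image("wrist")
T=np.eye(4);T[:3,:3]=s["tcp_rot"];T[:3,3]=s["position"];w["extrinsics"]=T@w["mount"]
im=w["image"][:,:,::-1].copy()
for X in [(.477,.2228,.0278),(.5398,.2249,.0772),(.6066,.2272,.1297)]:
    q=proj(w,X);print(q.round(0))
    cv2.circle(im,tuple(int(a) for a in q),4,(0,0,255),-1)
cv2.imwrite("pics/w1.png",im)
E
```

```text
2.55 [0.5394 0.2258 0.2313] [ 0.27 -0.04  1.71 -0.    1.48  1.78] [0.4 0.9 0.1] 0.0853 0.0
shift [0.0028 0.0041 0.8667] turn [ 0.     -0.      0.0035]
[276. 233.]
[278. 192.]
[281. 125.]
```

View pics/w1.png

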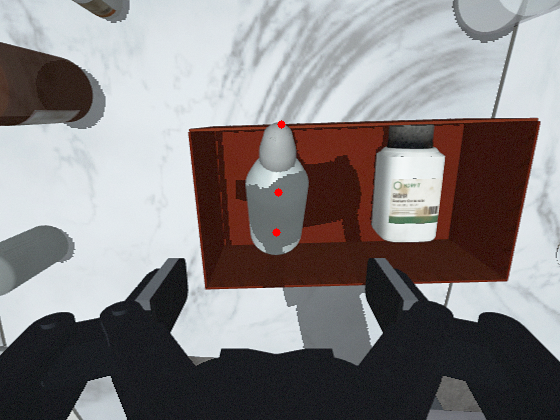

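The projected bottle axis, the red dots at (276,233), (278,192) and (281,125), lies on the bottle in the wrist view. The fingers straddle it symmetrically.

```bash
python3 go.py .544 .225 .057 3 4
```

```text
2.6 [0.5394 0.2258 0.2313] [ 0.27 -0.04  1.71  0.    1.48  1.78] [ 0.7  0.  -0.8] 0.0857 0.0
shift [0.0227 0.0053 0.8716] turn [-0.0001  0.0222  0.0034]
```

Request:
apply_moves(
  steps=[
    [[0.02, 0, 0.1], [0, 0.022, 0.003]],
    [[0.02, 0.005, 0.25], [0, 0.022, 0.003]],
    [[0.02, 0.005, 0.4], [0, 0.022, 0.003]],
    [[0.02, 0.005, 0.55], [0, 0.022, 0.003]],
    [[0.022, 0.005, 0.68], [0, 0.022, 0.003]],
    [[0.022, 0.005, 0.79], [0, 0.022, 0.003]],
    [[0.022, 0.005, 0.86], [0, 0.022, 0.003]],
    [[0.022, 0.005, 0.87], [0, 0.022, 0.003]],
  ],
)

```text
time_s: 3.27
position: [0.5411, 0.2243, 0.0533]
tcp_rot: [[0.997, 0.053, 0.062], [0.053, -0.999, 0.002], [0.062, 0.001, -0.998]]
contact_force: [-1.0, -0.4, -0.0]
finger_gap: 0.0854
gripper_force: 0.0
```

```bash
python3 go.py .544 .225 .057 3 4; python3 - <<'E'
from plant import vision
import cv2
a=vision.get_image("wrist")["image"];b=vision.get_image("scene")["image"][130:340,180:400]
b=cv2.resize(b,None,fx=1.8,fy=2)
cv2.imwrite("pics/w2.png",cv2.hconcat([cv2.resize(a,(400,420)),b])[:,:,::-1])
E
```

```text
3.2667 [0.5411 0.2243 0.0533] [ 0.27  0.1   1.88 -0.02  1.1   1.8 ] [-1.  -0.4 -0. ] 0.0854 0.0
shift [ 0.0156 -0.0029 -0.0177] turn [0.0004 0.0024 0.0002]
```

View pics/w2.png

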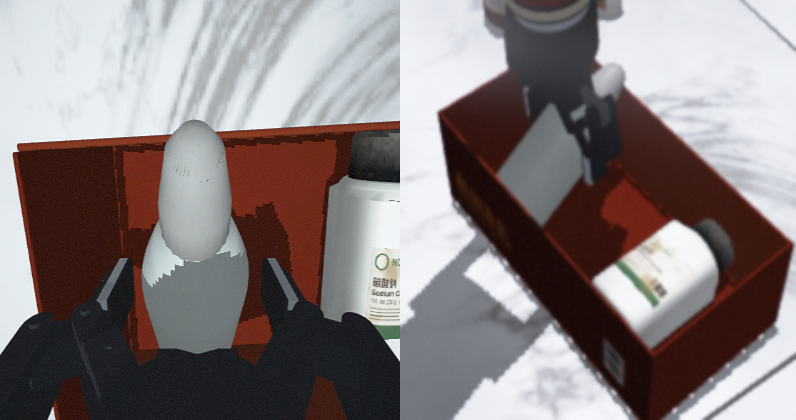

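Wrist and scene views show the fingers on both sides of the body just below the shoulder, clear of the bottle and not touching. Closing now.

Request:
apply_moves(
  steps=[
    [[0, 0, 0], [0, 0, 0]],
    [[0, 0, 0], [0, 0, 0]],
    [[0, 0, 0], [0, 0, 0]],
    [[0, 0, 0], [0, 0, 0]],
    [[0, 0, 0], [0, 0, 0]],
    [[0, 0, 0], [0, 0, 0]],
    [[0, 0, 0], [0, 0, 0]],
    [[0, 0, 0], [0, 0, 0]],
  ],
  fingers=0,
  squeeze=45,
)

```text
time_s: 4.03
position: [0.5453, 0.2255, 0.0596]
tcp_rot: [[0.996, 0.052, 0.072], [0.052, -0.999, 0.005], [0.073, -0.001, -0.997]]
contact_force: [-0.4, 0.2, 5.8]
finger_gap: 0.0591
gripper_force: 48.2
```

```bash
cat > plan.py <<'E'
# bottle pivot plan: grasp point (27 mm behind the TCP) in carton coordinates -> rows from now
import numpy as np,sys
from plant import telemetry
from scipy.spatial.transform import Rotation as Ro
s=telemetry.state();R=s["tcp_rot"];p=s["position"];b=.027
C=np.array([.535,.1498,0]);cx=np.array([np.cos(.0925),np.sin(.0925),0])
G=p-b*R[:,2]
print(round(s["time_s"],2),"gap",round(s["finger_gap"],4),"F",s["gripper_force"],s["contact_force"].round(1),"grasp carton x",((G-C)@cx).round(4),"z",G[2].round(4),"tilt",np.degrees(np.arctan2(R[0,2],-R[2,2])).round(1),"q",s["qpos"].round(2))
for a in sys.argv[1:]:
    dx,dz,t=map(float,a.split(","))  # mm along carton x, mm up, deg total turn
    R2=R@Ro.from_rotvec([0,np.radians(t),0]).as_matrix()
    P=G+cx*dx/1e3+np.array([0,0,dz/1e3])+b*R2[:,2]
    print(a,(R.T@(P-p)/.2).round(3),round(t/180,4))
E
python3 plan.py 0,8,0 2,12,3 5,16,7 8,18,12 11,20,17 13,22,22
```

```text
4.03 gap 0.0591 F 48.17069035721943 [-0.4  0.2  5.8] grasp carton x 0.0153 z 0.0865 tilt 4.2 q [ 0.27  0.1   1.87 -0.02  1.1   1.8 ]
0,8,0 [ 0.003 -0.    -0.04 ] 0.0
2,12,3 [ 0.021 -0.    -0.059] 0.0167
5,16,7 [ 0.047 -0.001 -0.079] 0.0389
8,18,12 [ 0.074 -0.002 -0.09 ] 0.0667
11,20,17 [ 0.102 -0.002 -0.102] 0.0944
13,22,22 [ 0.123 -0.003 -0.115] 0.1222
```

```bash
python3 - <<'E'
from plant import vision
import cv2
a=vision.get_image("wrist")["image"];b=vision.get_image("scene")["image"][130:340,180:400]
b=cv2.resize(b,None,fx=1.8,fy=2)
cv2.imwrite("pics/w3.png",cv2.hconcat([cv2.resize(a,(400,420)),b])[:,:,::-1])
E
```

```text
(no output)
```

View pics/w3.png

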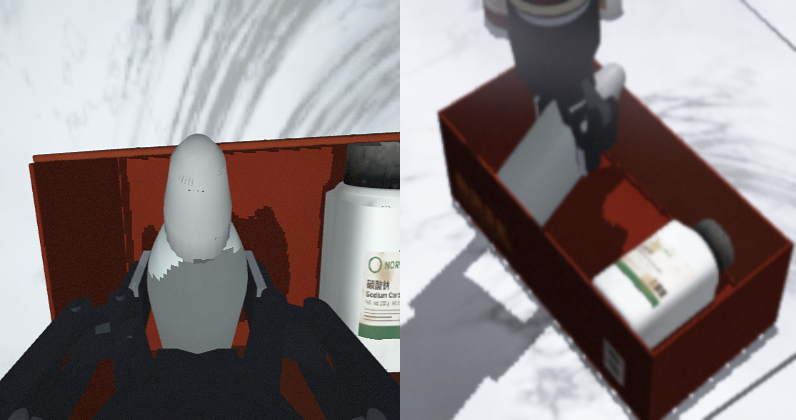

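The wrist view shows the pad edges where the cone begins, and the gap is 59 mm, less than the 63 mm body. So the grip may be on the shoulder. I'll check the axis model against the scene view.

```bash
python3 - <<'E'
from plant import vision,telemetry
from h import *
p=vision.get_image("scene"); s=telemetry.state()
th=np.radians(51.84);ps=np.radians(1.96)
a=np.array([np.sin(th)*np.cos(ps),np.sin(th)*np.sin(ps),np.cos(th)]); up=np.array([-np.cos(th),0,np.sin(th)]);f=np.array([.477,.2228,.0278])
im0=cv2.imread("pics/scene0.png"); im1=p["image"][:,:,::-1].copy()
for im in (im0,im1):
  big=cv2.resize(im[140:270,200:340],None,fx=2.85,fy=3,interpolation=cv2.INTER_CUBIC)
  def dot(X,c):
    q=(proj(p,X)-[200,140])*[2.85,3]; cv2.circle(big,tuple(int(v) for v in q),3,c,-1)
  for k in (0,.095,.165): dot(f+k*a,(0,0,255))
  side=np.array([0,-.0315,0])
  for k in (0,.05,.095): dot(f+k*a+.0315*up,(0,255,0)); dot(f+k*a+side,(255,0,0))
  if im is im1:
    R=s["tcp_rot"]; dot(s["position"],(0,255,255)); dot(s["position"]-.027*R[:,2]+np.array([0,-.032,0]),(255,255,0))
    cv2.imwrite("pics/c.png",cv2.hconcat([b0,big]))
  b0=big
E
```

```text
(no output)
```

View pics/c.png

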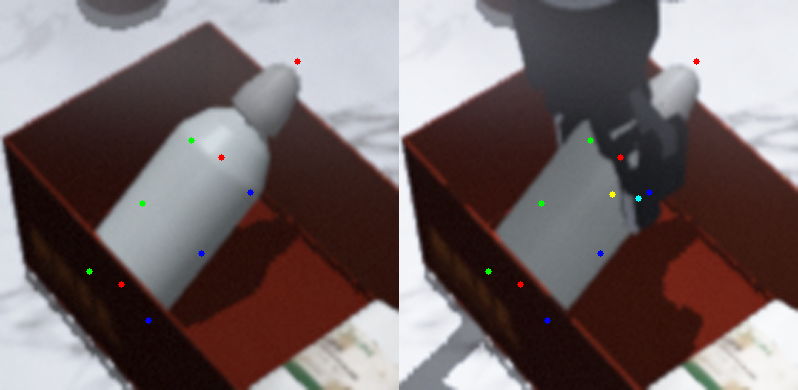

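Request:
apply_moves(
  steps=[
    [[0, 0, 0], [0, 0, 0]],
    [[0.001, 0, -0.015], [0, 0, 0]],
    [[0.002, 0, -0.03], [0, 0, 0]],
    [[0.01, 0, -0.04], [0, 0.008, 0]],
    [[0.021, 0, -0.05], [0, 0.0167, 0]],
    [[0.021, 0, -0.05], [0, 0.0167, 0]],
  ],
  squeeze=60,
)

```text
time_s: 4.68
position: [0.5466, 0.2251, 0.0672]
tcp_rot: [[0.991, 0.052, 0.122], [0.052, -0.999, 0.006], [0.122, -0.0, -0.993]]
contact_force: [-0.0, -0.0, -2.2]
finger_gap: 0.0589
gripper_force: 64.7
```

```bash
python3 plan.py; python3 - <<'E'
from plant import vision
import cv2
b=vision.get_image("scene")["image"][140:270,200:340]
t=vision.get_image("top")["image"][155:270,205:345]
cv2.imwrite("pics/d.png",cv2.hconcat([cv2.resize(b,(400,390)),cv2.resize(t,(400,390))])[:,:,::-1])
E
```

```text
4.68 gap 0.0589 F 64.7021014848724 [-0.  -0.  -2.2] grasp carton x 0.0152 z 0.094 tilt 7.0 q [ 0.28  0.06  1.9  -0.03  1.06  1.81]
```

View pics/d.png

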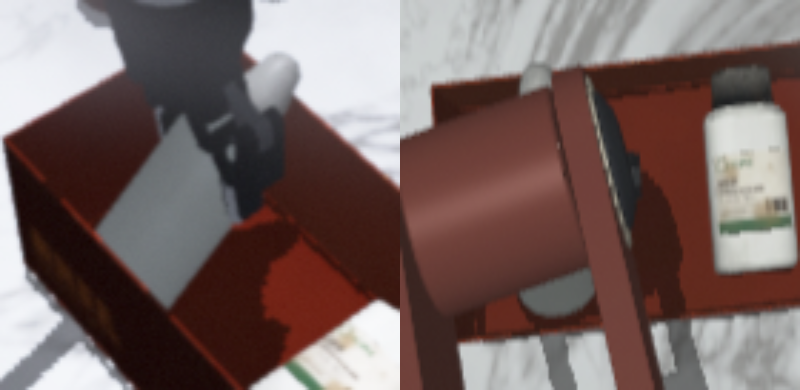

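The bottle is clear of the floor: force −2.2 N is its weight, and the gap is steady. The scene view shows the gripper holding it at the shoulder, around (230,190), and the top view shows the foot inside the carton. Next is the rotation.

```bash
python3 plan.py 1,3,3 3,6,7 5,8,11 7,9,15 9,10,19 10,10,23 11,10,27 12,10,30
```

```text
4.78 gap 0.0588 F 64.70200625248253 [ 0.2  0.5 -2.6] grasp carton x 0.0153 z 0.094 tilt 6.9 q [ 0.28  0.06  1.9  -0.03  1.07  1.81]
1,3,3 [ 0.014 -0.    -0.014] 0.0167
3,6,7 [ 0.035 -0.001 -0.029] 0.0389
5,8,11 [ 0.055 -0.001 -0.039] 0.0611
7,9,15 [ 0.075 -0.001 -0.045] 0.0833
9,10,19 [ 0.095 -0.002 -0.052] 0.1056
10,10,23 [ 0.108 -0.002 -0.054] 0.1278
11,10,27 [ 0.122 -0.002 -0.058] 0.15
12,10,30 [ 0.133 -0.002 -0.06 ] 0.1667
```

Request:
apply_moves(
  steps=[
    [[0.014, 0, -0.014], [0, 0.0167, 0]],
    [[0.035, 0, -0.029], [0, 0.039, 0]],
    [[0.055, 0, -0.039], [0, 0.061, 0]],
    [[0.075, 0, -0.045], [0, 0.083, 0]],
    [[0.095, 0, -0.052], [0, 0.106, 0]],
    [[0.108, 0, -0.054], [0, 0.128, 0]],
    [[0.122, 0, -0.058], [0, 0.15, 0]],
    [[0.133, 0, -0.06], [0, 0.167, 0]],
  ],
)

```text
time_s: 5.45
position: [0.5714, 0.2263, 0.082]
tcp_rot: [[0.797, 0.052, 0.602], [0.041, -0.999, 0.031], [0.603, -0.0, -0.798]]
contact_force: [0.3, -0.7, -2.0]
finger_gap: 0.0588
gripper_force: 64.9
```

```bash
python3 plan.py 1,0,3 3,0,6 5,0,9 7,0,12 8,-1,14
```

```text
5.45 gap 0.0588 F 64.93744152132422 [ 0.3 -0.7 -2. ] grasp carton x 0.027 z 0.1035 tilt 37.1 q [ 0.33 -0.12  2.15 -0.35  0.51  2.1 ]
1,0,3 [ 0.011 -0.     0.003] 0.0167
3,0,6 [ 0.026 -0.001  0.008] 0.0333
5,0,9 [ 0.041 -0.001  0.013] 0.05
7,0,12 [ 0.056 -0.001  0.018] 0.0667
8,-1,14 [ 0.062 -0.002  0.024] 0.0778
```

Request:
apply_moves(
  steps=[
    [[0.005, 0, 0.001], [0, 0.008, 0]],
    [[0.011, 0, 0.003], [0, 0.0167, 0]],
    [[0.018, 0, 0.005], [0, 0.025, 0]],
    [[0.026, 0, 0.008], [0, 0.033, 0]],
    [[0.034, 0, 0.01], [0, 0.042, 0]],
    [[0.041, 0, 0.013], [0, 0.05, 0]],
    [[0.046, 0, 0.015], [0, 0.056, 0]],
    [[0.046, 0, 0.015], [0, 0.056, 0]],
  ],
)

```text
time_s: 6.12
position: [0.5802, 0.2265, 0.0842]
tcp_rot: [[0.681, 0.051, 0.73], [0.036, -0.999, 0.037], [0.731, 0.001, -0.682]]
contact_force: [-0.5, -0.5, -1.6]
finger_gap: 0.0592
gripper_force: 65.0
```

```bash
python3 plan.py 0,-5,0 0,-10,0 3,-10,4; python3 - <<'E'
from plant import vision,telemetry
import cv2,numpy as np
from h import proj
p=vision.get_image("scene");im=p["image"][:,:,::-1].copy()
b=cv2.resize(im[110:270,180:340],(560,560),interpolation=cv2.INTER_CUBIC)
s=telemetry.state();G=s["position"]-.027*s["tcp_rot"][:,2]
for z in (-.085,0,.08):
    q=(proj(p,G+[0,0,z])-[180,110])*3.5;cv2.circle(b,tuple(int(v) for v in q),4,(0,255,0),-1)
cv2.imwrite("pics/e.png",b)
E
```

```text
6.12 gap 0.0592 F 64.97008281759918 [-0.5 -0.5 -1.6] grasp carton x 0.0324 z 0.1027 tilt 46.9 q [ 0.35 -0.13  2.22 -0.72  0.33  2.47]
0,-5,0 [-0.018 -0.     0.017] 0.0
0,-10,0 [-0.037 -0.     0.034] 0.0
3,-10,4 [-0.017 -0.001  0.045] 0.0222
```

View pics/e.png

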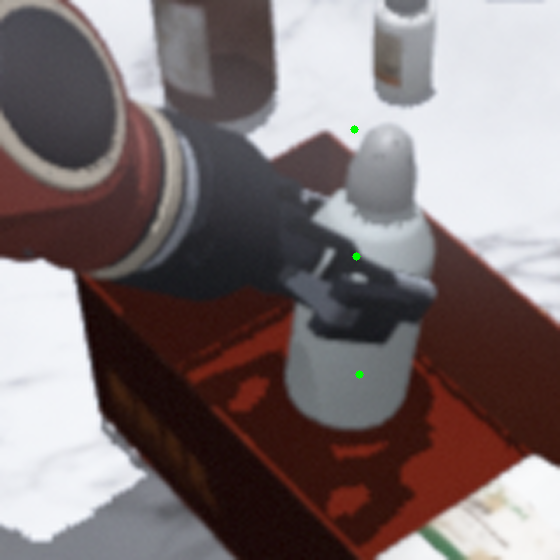

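The bottle is held nearly upright, leaning about 8° toward +x. Its foot at (350,410) is slightly above the floor, clear of the walls and jar. Joint 4 is at −0.72 against a limit of −1.02, so I'll lower with only a little more turn.

Request:
apply_moves(
  steps=[
    [[-0.004, 0, 0.007], [0, 0.003, 0]],
    [[-0.009, 0, 0.014], [0, 0.006, 0]],
    [[-0.014, 0, 0.021], [0, 0.009, 0]],
    [[-0.019, 0, 0.028], [0, 0.011, 0]],
    [[-0.019, 0, 0.028], [0, 0.011, 0]],
    [[-0.019, 0, 0.028], [0, 0.011, 0]],
  ],
)

```text
time_s: 6.67
position: [0.5836, 0.2272, 0.0809]
tcp_rot: [[0.653, 0.051, 0.756], [0.033, -0.999, 0.039], [0.757, -0.0, -0.654]]
contact_force: [-7.1, -1.0, 5.5]
finger_gap: 0.0589
gripper_force: 66.1
```

```bash
python3 plan.py 0,-2,0 0,-3,1.5
```

```text
6.67 gap 0.0589 F 66.06623666128144 [-7.1 -1.   5.5] grasp carton x 0.0352 z 0.0985 tilt 49.1 q [ 0.35 -0.11  2.23 -0.88  0.29  2.63]
0,-2,0 [-0.008  0.     0.007] 0.0
0,-3,1.5 [-0.008  0.     0.01 ] 0.0083
```

Request:
apply_moves(
  steps=[
    [[-0.005, 0, -0.006], [0, 0, 0]],
    [[-0.01, 0, -0.012], [0, 0, 0]],
    [[-0.01, 0, -0.012], [0, 0, 0]],
    [[-0.01, 0, -0.012], [0, 0, 0]],
  ],
)

```text
time_s: 7.0
position: [0.5806, 0.2273, 0.0807]
tcp_rot: [[0.653, 0.052, 0.756], [0.033, -0.999, 0.04], [0.757, -0.001, -0.653]]
contact_force: [0.8, -0.6, 2.6]
finger_gap: 0.059
gripper_force: 65.3
```

```bash
python3 plan.py 0,-2,0 0,-3,1.5;  python3 - <<'E'
from plant import vision
import cv2
a=vision.get_image("wrist")["image"];b=vision.get_image("scene")["image"][110:270,180:340]
cv2.imwrite("pics/f.png",cv2.hconcat([cv2.resize(a,(380,420)),cv2.resize(b,(420,420),interpolation=cv2.INTER_CUBIC)])[:,:,::-1])
E
```

```text
7.0 gap 0.059 F 65.33233625348657 [ 0.8 -0.6  2.6] grasp carton x 0.0322 z 0.0983 tilt 49.2 q [ 0.36 -0.12  2.23 -0.89  0.3   2.64]
0,-2,0 [-0.008  0.     0.007] 0.0
0,-3,1.5 [-0.008  0.     0.01 ] 0.0083
```

View pics/f.png

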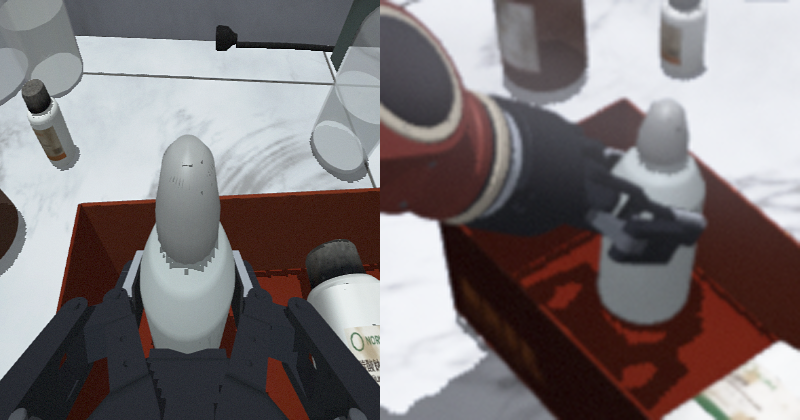

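The foot is on the floor (vertical force +2.6 N). The scene view shows only a small lean, well within what it will rock back from. Releasing.

Request:
apply_moves(
  steps=[
    [[0, 0, 0], [0, 0, 0]],
    [[0, 0, 0], [0, 0, 0]],
    [[0, 0, 0], [0, 0, 0]],
    [[0, 0, 0], [0, 0, 0]],
    [[0, 0, 0], [0, 0, 0]],
    [[0, 0, 0], [0, 0, 0]],
    [[0, 0, 0], [0, 0, 0]],
    [[0, 0, 0], [0, 0, 0]],
  ],
  fingers=1,
)

```text
time_s: 7.77
position: [0.5798, 0.2269, 0.0792]
tcp_rot: [[0.654, 0.052, 0.755], [0.034, -0.999, 0.039], [0.756, -0.0, -0.655]]
contact_force: [0.1, 0.4, -0.5]
finger_gap: 0.0856
gripper_force: 0.0
```

```bash
python3 plan.py; python3 - <<'E'
from plant import vision
import cv2
a=vision.get_image("wrist")["image"];b=vision.get_image("scene")["image"][110:270,180:340]
cv2.imwrite("pics/g.png",cv2.hconcat([cv2.resize(a,(380,420)),cv2.resize(b,(420,420),interpolation=cv2.INTER_CUBIC)])[:,:,::-1])
E
```

```text
7.77 gap 0.0856 F 0.0 [ 0.1  0.4 -0.5] grasp carton x 0.0313 z 0.0969 tilt 49.0 q [ 0.36 -0.12  2.24 -0.89  0.3   2.64]
```

View pics/g.png

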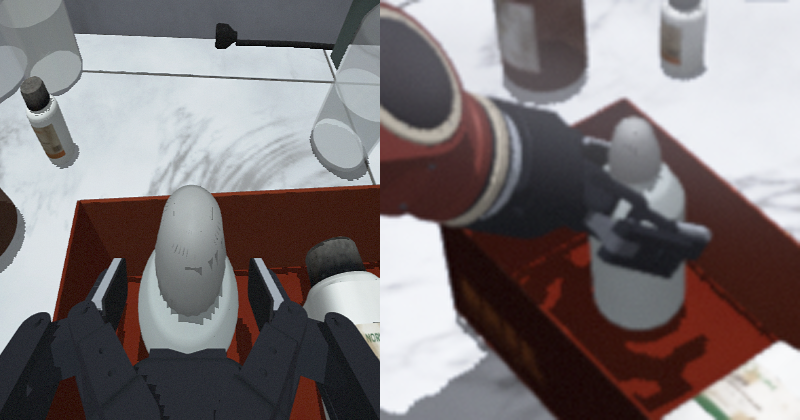

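The bottle now stands upright, with open fingers on both sides and no contact force. I'm retracting along the tool axis.

Request:
apply_moves(
  steps=[
    [[0, 0, -0.03], [0, 0, 0]],
    [[0, 0, -0.07], [0, 0, 0]],
    [[0, 0, -0.12], [0, 0, 0]],
    [[0, 0, -0.17], [0, 0, 0]],
    [[0, 0, -0.22], [0, 0, 0]],
    [[0, 0, -0.27], [0, 0, 0]],
    [[0, 0, -0.32], [0, 0, 0]],
    [[0, 0, -0.32], [0, 0, 0]],
  ],
)

```text
time_s: 8.53
position: [0.5311, 0.2248, 0.1229]
tcp_rot: [[0.652, 0.052, 0.756], [0.033, -0.999, 0.041], [0.757, -0.001, -0.653]]
contact_force: [-0.0, 0.1, -0.7]
finger_gap: 0.0856
gripper_force: 0.0
```

```bash
python3 plan.py
```

```text
8.53 gap 0.0856 F 0.0 [-0.   0.1 -0.7] grasp carton x -0.0174 z 0.1405 tilt 49.2 q [ 0.39 -0.34  2.33 -0.69  0.41  2.45]
```

Request:
apply_moves(
  steps=[
    [[0, 0, -0.06], [0, 0, 0]],
    [[0, 0, -0.12], [0, 0, 0]],
    [[0, 0, -0.18], [0, 0, 0]],
    [[0, 0, -0.24], [0, 0, 0]],
    [[0, 0, -0.3], [0, 0, 0]],
    [[0, 0, -0.36], [0, 0, 0]],
    [[0, 0, -0.4], [0, 0, 0]],
    [[0, 0, -0.4], [0, 0, 0]],
  ],
)

```text
time_s: 9.2
position: [0.4711, 0.2217, 0.1752]
tcp_rot: [[0.652, 0.052, 0.756], [0.033, -0.999, 0.041], [0.757, -0.002, -0.653]]
contact_force: [0.4, 0.7, 0.8]
finger_gap: 0.0857
gripper_force: 0.0
```

```bash
python3 plan.py; python3 - <<'E'
from plant import vision
import cv2,numpy as np
p=vision.get_image("scene")
for l in ["wash_center","jar_center"]: print(l,[(r["score"],np.round(r["at"],3)) for r in vision.recognise(p,l)])
b=p["image"][90:290,160:410]; t=vision.get_image("top")["image"][140:270,205:345]
cv2.imwrite("pics/i.png",cv2.hconcat([cv2.resize(b,(450,360)),cv2.resize(t,(350,360))])[:,:,::-1])
E
```

```text
9.2 gap 0.0857 F 0.0 [0.4 0.7 0.8] grasp carton x -0.0774 z 0.1928 tilt 49.2 q [ 0.46 -0.62  2.41 -0.55  0.6   2.31]
wash_center [(0.57, array([0.543, 0.211, 0.098]))]
jar_center [(0.69, array([0.542, 0.068, 0.058]))]
```

View pics/i.png

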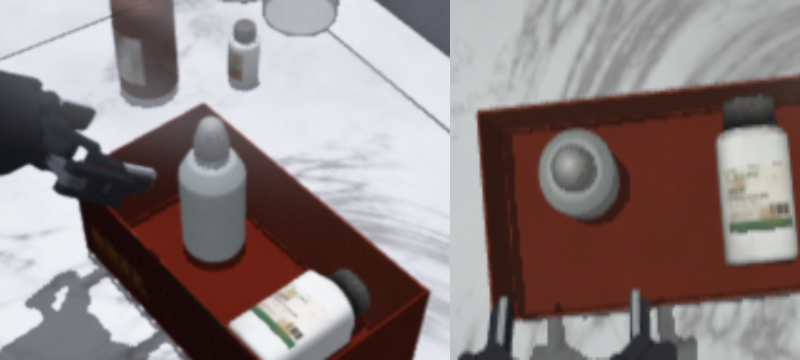

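The bottle stands upright on the floor, at (212,190) in the scene crop and (578,172) in the top crop. The gripper is clear and the jar hasn't moved, so I'm handing in.

```bash
python3 -c "
from plant import sign_off
print(sign_off())"
```

```text
the job is handed in; nothing more can be done
None
```

The job is handed in: in the last pictures the wash bottle stands upright on the carton's floor, the gripper is clear and the jar is where it was; sign-off returned no verdict.

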